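# Unlock the sample tote and hold its gate wide

## Robot

A 6-joint arm with a two-finger parallel gripper is mounted at the origin on a cart in front of the work surface, level with it; the furniture and walls round the work are solid. World frame = base frame: x ahead of the robot, y to its left, z up, the work surface at z = 0. Lengths are in m, angles in degrees, forces in N, time in s.
With the tool pointing down it reaches from about 0.3 to 0.95 m from the base axis. Payload 3.1 kg.
Tool frame: the origin (TCP) lies midway between the tips of the shut fingers; the grasp point (between the pads) lies 19 mm behind it (ctrl.hold_point_z is the distance from the TCP to the grasp point, in m); x points along the fingers, y is the direction in which the jaws open and shut, and the axes are right-handed (so a half turn about x gives the same grasp; the last joint's range is limited). The gripper opens to 85 mm and grips with 20 to 120 N. Pads are 22 mm wide; open, the fingers measure 114 mm over their backs; the gripper's body (76 mm by 85 mm) begins 54 mm behind the grasp point. The pads swing forward as they close: fully open they stand 13 mm farther back than shut.
Start: joints at [64.36, 17.653, 93.61, -0, 68.738, -3.994], TCP at [0.231, 0.581, 0.231] pointing down, gripper open.
Joint ranges: [-175.34, 175.34], [-45.06, 112.39], [2.9, 150.54], [-68.45, 248.45], [3.09, 151.38], [-168.51, 168.51]. Speed limits (degrees/s): [159.86, 159.86, 180, 180, 180, 180].

## Interface

Orientations are given as a 3x3 rotation matrix whose columns are the frame's x, y, z axes.
In Python, from station import ctrl, eyes, workorder, masks_of, place_of gives the robot as it stands. Calls block until the motion is done:
- ctrl.move_to(position, orientation): joint-space move of the TCP to a pose.
- ctrl.servo_line(position, frame=None, velocity=0.15): straight line of the TCP; frame=None keeps the orientation; velocity is the mean speed in m/s.
- ctrl.goto_joints(angles): joint-space move.
- ctrl.ungrasp() and ctrl.clamp(): open the fingers fully, or close them until they stop; the grip force is fixed at half the most.
- ctrl.hold(seconds).
- ctrl.solve_ik(position, orientation): joint angles nearest the present ones, or None.
- ctrl.read_state(): the state.
- eyes.grab_frame(name): name is "side" or "top"; returns (picture, depth): 480x640x3 uint8, red, green, blue; 480x640 float32, m along the optical axis (not along the pixel's ray), 0 where there is no reading.
- eyes.camera_params(name): a dict with "fx", "fy", "cx", "cy" (pixels), "cam_to_world" (4x4, takes a point from camera to world coordinates). Camera axes: x right, y up, looking along -z (the intrinsics and any distortion apply to the point x, -y, -z); pixel columns grow to the right and rows downward; lengths in m; the calibration is good to about 2 mm. A picture is of the moment at which its call begins. camera_params takes no time and is no camera call.
A pose or a line that the arm cannot do raises ctrl.Unreachable and nothing moves.
- workorder.finish_job(): hands the job in, once; it reports no verdict.
Trained networks look in the newest picture that a camera, given by its name, has taken for a name from the list of things; names that differ only in an ending like _2 or _b are one class to them, and where a whole thing is asked for, a point or a joint stands for the part that bears it (a point fixed in the world has none). Each returns a list of dicts, best first, with "score" (0 to 1); they miss things now and then, are a little off and sometimes report something else, mostly with a low value. They report only what shows in the picture. A call takes as long as a camera call.
- masks_of(camera, thing): "pixels" (480x640 bool, what is visible of it) and "bbox" ([centre column, centre row, width, height] in pixels, round what is visible of it).
- place_of(camera, thing): "point" ([column, row] in pixels: a listed point, or the origin of a listed thing).
The state is a dict: "clock": time; "q": joint angles; "qd": joint speeds; "effort": joint torques, N m; "tool_pos": TCP position; "tcp_rot": TCP orientation; "force": force on the tool from outside, world axes, zero at the start; "wrist_torque": the same for the moment, N m; "finger_gap": finger opening in m.
Only numpy, scipy, OpenCV 4.12 (cv2) and the standard library are available. Lean on these libraries where they do the work, as an engineer would, in place of code of your own. Each camera call takes 0.05 s, during which the arm holds its last target.

## Task

On the white sample tote, slide the green lock grip along its track to the green mark, then squeeze the yellow catch tab towards its grey post as far as it goes, and after it the red one likewise, so that both bolts are drawn. Then take the gate by its black post, swing it out past its detent until it stands wide open, about square to the tote's front, and finish still holding it there, since its spring pulls it back. Leave the jars in the tote and the things around it where they are.

Things in the scene. Friction and masses are not known exactly. Their poses are not given: they have to be found in the camera images.
- tote: white open-topped sample tote, fixed; origin under its middle on the worktop, x away from the robot, y left, z up. Spans x -110..75, y -147..225 mm, top 85 mm high. The gate closes its front at x = -75 mm, y -90..58. Catches and slide stand on the top: tabs, posts and grip rise to 135 mm; the low metal parts between them (bolts, ears, slide bar, round cam) to at most 103 mm
- slide_grip (a point): middle of the top face of the green lock grip, 135 mm above the worktop. The grip is 24 mm along the tote's x, 14 mm along y, 44 mm high; pinch it across y. It moves along the tote's -x (to the robot) against about 1.5 N of friction and stays where left
- lock_slide (a joint): travel of the lock slide in m, 0 (far end) to 0.040 (end nearest the robot); starts at 0 to 0.010. At 0.030 the white line on the grip stands at the green mark and the notch of the slide, 16 mm wide, faces the 8 mm tail of the yellow catch: only within about 3.5 mm of this can the yellow catch be squeezed
- yellow_tab (a point): middle of the top face of the yellow catch tab (16 mm along the tote's x, 10 mm along y, up to 135 mm above the worktop); slides 14 mm towards its grey post
- yellow_post (a point): middle of the top face of the fixed grey post of the yellow catch, same size and height as the tab, 42 mm from it along the tote's +y. Gripping tab and post on their outer sides (52 mm apart, 38 mm when squeezed) and closing draws the bolt
- yellow_catch (a joint): travel of the yellow catch in m: 0 bolt engaged, 0.014 fully squeezed, bolt drawn; 3 N of friction, it stays where it is left
- red_tab (a point): middle of the top face of the red catch tab, of the same size and height as the yellow one; slides 14 mm towards its grey post
- red_post (a point): middle of the top face of the fixed grey post of the red catch, 42 mm from the tab along the tote's -y; squeezed like the yellow one
- red_catch (a joint): travel of the red catch in m: 0 bolt engaged, 0.014 fully squeezed, bolt drawn; 3 N of friction, it stays where it is left
- gate_post (a point): middle of the top of the upright black round post on the gate, 14 mm thick, top 140 mm above the worktop, free all round down to 90 mm; 98 mm from the hinge axis. It is part of the gate and turns with it, so it may turn between the fingers
- gate_hinge (a point): point on the upright hinge axis of the gate, 140 mm above the worktop, at the right end of the gate
- gate (a joint): opening angle of the gate in rad: 0 closed, grows as the gate swings towards the robot and then to the right (counterclockwise from above), stop at 1.9. A spring pulls it shut (1 to 2 N at the post); a sprung detent between about 0.45 and 0.95 rad takes a few N more to pass; let go beyond it, the gate springs back and rests there at about 0.8
- specimen_jar: specimen jar with red lid, 66 mm wide, 59 mm high, loose inside the tote; origin under its middle
- glass_jar: glass jar, 56 mm wide, 82 mm high, loose inside the tote; origin under its middle
- mouse: black computer mouse 106x60x40 mm, loose on the worktop; origin under its middle
- cuvette_box: small box with blue lid 67x67x53 mm, loose on the worktop; origin under its middle
- timer: white bench timer 62x64x20 mm, loose on the worktop; origin under its middle
- red_cap: red screw cap 42 mm wide, 16 mm high, loose on the worktop; origin under its middle

How it is judged (in metres and radians):
On the way, in this order (a step that is already met when the one before it is completed fails the run):
1. lock grip at the green mark, both catches still engaged (value of joint lock_slide between 0.0255 and 0.0345 m and value of joint each of yellow_catch, red_catch below 0.004 m), for 0.2 s.
2. yellow catch squeezed home while the red one is still engaged (value of joint yellow_catch above 0.011 m and value of joint red_catch below 0.004 m), for 0.2 s.
3. red catch squeezed home too, gate still closed (value of joint each of yellow_catch, red_catch above 0.011 m and value of joint gate below 0.15 rad), for 0.2 s.
4. gate swung past its detent (value of joint gate above 1 rad).
At the end, for the whole second after the job is handed in: The gate is held still by the fingers (more than 0.8 N between fingers and gate) at 1.3 to 1.85 rad, off its stop; the lock grip is within 4.5 mm of the mark, both catches are at least 10 mm drawn, and both jars are within 20 mm of where they stood (value of joint gate between 1.3 and 1.85 rad and velocity of joint gate between -0.1 and 0.1 rad/s and contact force between the fingers and gate above 0.8 N and value of joint lock_slide between 0.0255 and 0.0345 m and value of joint each of yellow_catch, red_catch above 0.01 m and distance of each of specimen_jar, glass_jar from where it was at the start of the episode below 0.02 m); the arm keeps its last pose, push and grip.
It fails at once if a jar in the tote is shoved or tipped (distance of any of specimen_jar, glass_jar from where it was at the start of the episode above 0.02 m or angle between any of specimen_jar, glass_jar's own z axis and vertical above 0.4 rad).
It fails at once if a thing round the tote is displaced by more than 20 mm (distance of any of mouse, cuvette_box, timer, red_cap from where it was at the start of the episode above 0.02 m).
It also fails if it takes over 66 s, if anything falls off the work surface, if the arm or the gripper's body presses on something with over 40 N, if the wrist force passes 120 N, or if a joint passes its speed limit or range.

## Working session

There is one attempt and no reset: what is moved stays moved. The work goes in short steps, each a Python script; the robot and the scene stay as the last script left them, time stands still between calls to the robot, and variables do not carry over. Pictures are saved under pics/ and viewed, and the job is handed in when it is done.

```bash
ls; mkdir -p pics; cat > h.py <<'E'
import numpy as np, cv2
from station import ctrl, eyes, workorder, masks_of, place_of
def save(cam,name):
    p,d=eyes.grab_frame(cam); cv2.imwrite(f'pics/{name}.png',p[:,:,::-1]); return p,d
def ray(cam,px):
    k=eyes.camera_params(cam); T=np.array(k['cam_to_world'])
    v=np.array([(px[0]-k['cx'])/k['fx'],-(px[1]-k['cy'])/k['fy'],-1.0])
    return T[:3,3],T[:3,:3]@v
def atz(cam,px,z):
    o,v=ray(cam,px); t=(z-o[2])/v[2]; return o+t*v
def proj(cam,P):
    k=eyes.camera_params(cam); T=np.array(k['cam_to_world'])
    c=T[:3,:3].T@(np.array(P)-T[:3,3]); return np.array([k['cx']+k['fx']*c[0]/-c[2],k['cy']-k['fy']*c[1]/-c[2]])
E
python3 - <<'E'
from h import *
for c in ('top','side'):
    print(c,{k:(np.round(v,3).tolist()) for k,v in eyes.camera_params(c).items()})
    p,d=save(c,c+'0'); np.save(c+'d.npy',d)
    for t,z in [('slide_grip',.135),('yellow_tab',.135),('yellow_post',.135),('red_tab',.135),('red_post',.135),('gate_post',.14),('gate_hinge',.14),('tote',0),('specimen_jar',0),('glass_jar',0),('mouse',0),('cuvette_box',0),('timer',0),('red_cap',0)]:
        r=place_of(c,t)
        for x in r[:2]: print(t,round(x['score'],2),np.round(x['point'],1),np.round(atz(c,x['point'],z),4))
print(ctrl.read_state()['tcp_rot'],ctrl.hold_point_z,ctrl.read_state()['clock'])
E
```

```text
pics
top {'fx': 433.081, 'fy': 433.081, 'cx': 317.117, 'cy': 239.309, 'cam_to_world': [[0.011, 0.988, -0.151, 0.33], [-1.0, 0.013, 0.014, -0.064], [0.015, 0.151, 0.988, 1.35], [0.0, 0.0, 0.0, 1.0]]}
slide_grip 0.8 [245.6 239.5] [0.5119 0.1215 0.135 ]
yellow_tab 0.54 [279.8 244.3] [0.4995 0.0245 0.135 ]
yellow_post 0.9 [268.7 245.3] [0.4962 0.0558 0.135 ]
yellow_post 0.68 [168.7 267.9] [0.4289 0.3331 0.135 ]
red_tab 0.66 [323.8 244.3] [ 0.5011 -0.1     0.135 ]
red_post 0.62 [306.9 227.9] [ 0.5476 -0.0514  0.135 ]
red_post 0.57 [335.7 242.8] [ 0.5058 -0.1337  0.135 ]
gate_post 0.8 [312.6 257.9] [ 0.4614 -0.0687  0.14  ]
gate_hinge 0.65 [344.9 249.5] [ 0.4863 -0.1595  0.14  ]
tote 0.93 [306.4 230.4] [ 0.5638 -0.0486  0.    ]
specimen_jar 0.78 [306.1 227.2] [ 0.5741 -0.0475  0.    ]
glass_jar 0.53 [332.7 230.1] [ 0.5659 -0.1318  0.    ]
mouse 0.27 [267.7 247.1] [0.509  0.0721 0.    ]
cuvette_box 0.6 [188.7 236.4] [0.5397 0.3208 0.    ]
timer 0.65 [169.1 267.5] [0.4412 0.376  0.    ]
timer 0.2 [463.6 270.4] [ 0.4432 -0.5431  0.    ]
red_cap 0.72 [445.8 226.2] [ 0.5833 -0.4919  0.    ]
sid
[... 566 characters left out ...]
gate_post 0.77 [302.6 226.8] [ 0.4624 -0.0652  0.14  ]
gate_hinge 0.75 [317.  243.7] [ 0.4985 -0.1696  0.14  ]
gate_hinge 0.75 [316.4 236.9] [ 0.4988 -0.1307  0.14  ]
tote 0.72 [338.8 265.3] [ 0.5667 -0.0571  0.    ]
specimen_jar 0.59 [341.8 261.9] [ 0.5777 -0.0381  0.    ]
specimen_jar 0.17 [315.2 243.2] [0.5019 0.0891 0.    ]
mouse 0.65 [301.1 387.7] [ 0.4426 -0.5429  0.    ]
cuvette_box 0.45 [321.8 214.2] [0.5368 0.3105 0.    ]
timer 0.54 [296.7 207.1] [0.4445 0.3842 0.    ]
red_cap 0.33 [339.6 263.9] [ 0.5699 -0.0492  0.    ]
[[-1.95621111e-05  3.68884849e-01  9.29475103e-01]
 [ 2.51318549e-06  9.29475104e-01 -3.68884849e-01]
 [-1.00000000e+00 -4.88022308e-06 -1.91095713e-05]] 0.0187 1.5
```

```bash
python3 - <<'E'
import cv2
a=cv2.imread('pics/top0.png')[180:300,210:370]; cv2.imwrite('pics/top0c.png',cv2.resize(a,None,fx=5,fy=5,interpolation=cv2.INTER_CUBIC))
a=cv2.imread('pics/side0.png')[170:290,250:410]; cv2.imwrite('pics/side0c.png',cv2.resize(a,None,fx=5,fy=5,interpolation=cv2.INTER_CUBIC))
E
```

```text
(no output)
```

View pics/top0c.png

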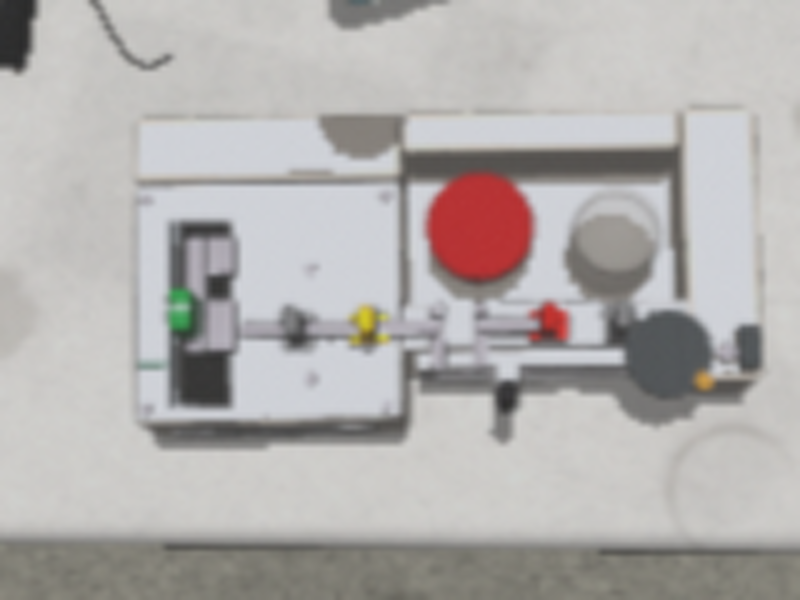

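View pics/side0c.png

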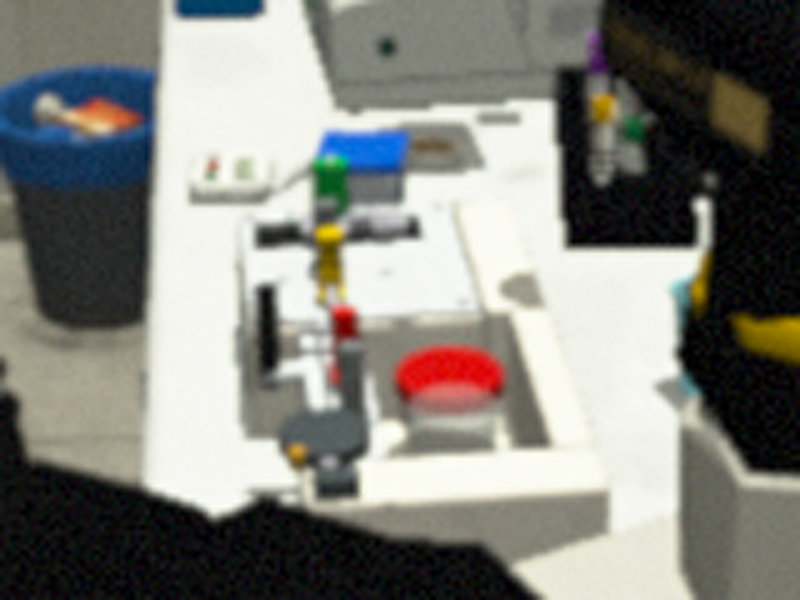

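View pics/top0.png

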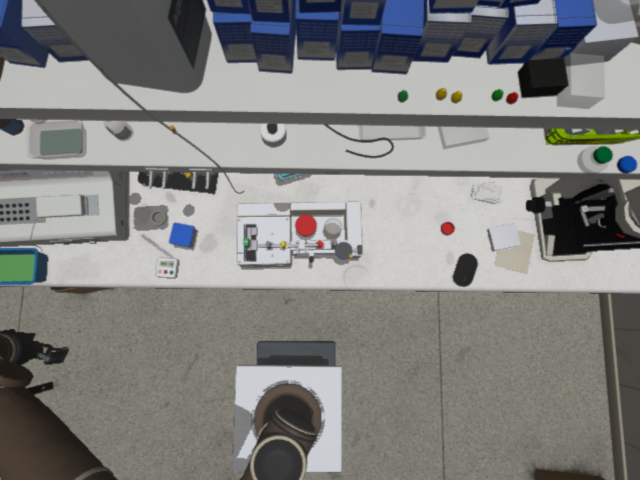

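```bash
cat >> h.py <<'E'
def cloud(cam,d):
    k=eyes.camera_params(cam); T=np.array(k['cam_to_world'])
    v,u=np.mgrid[0:480,0:640]
    P=np.stack([(u-k['cx'])/k['fx']*d,-(v-k['cy'])/k['fy']*d,-d],-1)
    return P@T[:3,:3].T+T[:3,3]
E
python3 - <<'E'
from h import *
for c in ('top','side'):
    p=cv2.imread(f'pics/{c}0.png')[:,:,::-1].astype(int); d=np.load(c+'d.npy'); P=cloud(c,d)
    reg=(d>0)&(P[...,0]>.42)&(P[...,0]<.66)&(P[...,1]>-.25)&(P[...,1]<.18)
    m=reg&(P[...,2]>.110)&(P[...,2]<.16)
    n,l,s,ce=cv2.connectedComponentsWithStats(m.astype(np.uint8),connectivity=8)
    for i in range(1,n):
        if s[i,4]<3: continue
        q=P[l==i]; print(c,s[i],ce[i].round(1),q.min(0).round(3),q.max(0).round(3),np.median(q,0).round(4),p[l==i].mean(0).round())
    t=reg&(abs(P[...,2]-.085)<.006)
    q=P[t]; 
    print('top plane',len(q),q.min(0).round(3),q.max(0).round(3))
    r=cv2.minAreaRect((q[:,:2]*1000).astype(np.float32)); print(r)
    if c=='top':
      for v in range(236,262):
        print(v,' '.join('%3d'%(1000*z) for z in P[v,312:356,2]))
E
```

```text
top [244 238   6   9  52] [246.5 242. ] [0.495 0.114 0.115] [0.517 0.127 0.139] [0.505  0.1192 0.1334] [ 78. 129.  91.]
top [282 241   4   7  26] [283.4 244. ] [0.494 0.01  0.116] [0.51  0.019 0.138] [0.5006 0.0153 0.132 ] [163. 151.  72.]
top [318 241   4   6  24] [319.5 243.5] [ 0.498 -0.092  0.113] [ 0.511 -0.084  0.137] [ 0.5038 -0.0879  0.1316] [161.  61.  60.]
top [333 240   4   7  24] [334.5 243. ] [ 0.499 -0.135  0.116] [ 0.514 -0.126  0.138] [ 0.5053 -0.1307  0.1343] [110. 110. 112.]
top [267 242   4   6  22] [268.5 244.5] [0.492 0.053 0.116] [0.506 0.061 0.137] [0.4988 0.057  0.1327] [104. 104. 106.]
top [309 256   5   6  22] [311.3 258.3] [ 0.455 -0.07   0.114] [ 0.467 -0.059  0.144] [ 0.461  -0.0643  0.1379] [75. 74. 75.]
top plane 4367 [ 0.447 -0.215  0.079] [0.639 0.159 0.091]
((542.9551391601562, -28.990310668945312), (184.8314208984375, 370.8304748535156), 1.8552510738372803)
236   7   7   8   4   8  11   7   7   8   7   0  11  11   8  12  30  45  51  58  64  62  60  60  58  54  45  30   8   9   7  11   7  12  13  48  78  85 1349  83  85  83  89  85  86
237   9   9   
[... 4324 characters left out ...]
2   0   0   0   2   2   1   0   0  -3   1  -3  -1  -1   2   5   0   0   2   0   3  -3   2  -2  -2   2  -2  -5  -1  -2  -1   0  -3  -3   0  -3   4  -2  -3   1  -1   0
side [312 201   7  24 135] [314.7 211.2] [0.494 0.005 0.11 ] [0.516 0.129 0.137] [0.5026 0.0578 0.1262] [ 94. 122.  70.]
side [300 226   6  11  49] [302.3 230.9] [ 0.454 -0.075  0.111] [ 0.468 -0.061  0.143] [ 0.4606 -0.0693  0.1299] [86. 88. 84.]
side [316 231   7  17  94] [318.8 239.1] [ 0.499 -0.14   0.11 ] [ 0.514 -0.088  0.137] [ 0.5053 -0.1311  0.1264] [120.  80.  76.]
top plane 2127 [ 0.446 -0.218  0.079] [0.64  0.16  0.091]
((543.710205078125, -29.037445068359375), (183.448974609375, 377.28369140625), 2.2522048950195312)
```

```bash
cat >> h.py <<'E'
def R(deg):
    a=np.radians(deg); c,s=np.cos(a),np.sin(a)
    return np.array([[0,-s,c],[0,c,s],[-1,0,0]])
def tops(c,p,d,zmin=.127):
    P=cloud(c,d); m=(d>0)&(P[...,0]>.36)&(P[...,0]<.66)&(P[...,1]>-.25)&(P[...,1]<.18)&(P[...,2]>zmin)&(P[...,2]<.15)
    n,l,s,ce=cv2.connectedComponentsWithStats(m.astype(np.uint8),connectivity=8)
    for i in range(1,n):
        if s[i,4]>=6: print(c,s[i,4],ce[i].round(1),atz(c,ce[i],.135).round(4),p[l==i].mean(0).round())
def st():
    s=ctrl.read_state(); print('t',s['clock'],'tcp',np.round(s['tool_pos'],4),'gap',round(s['finger_gap'],4),'F',np.round(s['force'],1))
E
python3 - <<'E'
from h import *
for c in ('top','side'):
    p=cv2.imread(f'pics/{c}0.png')[:,:,::-1].astype(int); d=np.load(c+'d.npy')
    tops(c,p,d)
    P=cloud(c,d)
    g=(p[...,1]-np.maximum(p[...,0],p[...,2])>12)&(P[...,0]>.42)&(P[...,0]<.56)&(P[...,1]>.05)&(P[...,1]<.18)
    for v,u in zip(*np.nonzero(g)): 
        if P[v,u,2]<.105: print(c,v,u,p[v,u],atz(c,(u,v),.085).round(4))
p=cv2.imread('pics/top0.png')[:,:,::-1]
for v in range(249,257): print(v,[tuple(map(int,x)) for x in p[v,236:245]])
y=R(2)
for pos in ([.505,.119,.2],[.505,-.12,.11],[.461,-.0655,.11]):
    q=ctrl.solve_ik(pos,R(2)); print(q)
print(ctrl.solve_ik([.395,-.187,.11],R(91)))
im=cv2.imread('pics/top0.png')[225:265,230:295]; cv2.imwrite('pics/z.png',cv2.resize(im,None,fx=12,fy=12,interpolation=cv2.INTER_NEAREST))
E
```

```text
top 40 [246.  241.5] [0.5062 0.1202 0.135 ] [ 79. 141.  95.]
top 22 [283.4 243.6] [0.5016 0.0145 0.135 ] [172. 160.  73.]
top 18 [319.7 243. ] [ 0.5046 -0.0882  0.135 ] [174.  63.  61.]
top 21 [334.6 242.6] [ 0.5063 -0.1305  0.135 ] [116. 116. 118.]
top 18 [268.3 244.2] [0.4994 0.0569 0.135 ] [110. 111. 112.]
top 18 [311.3 257.9] [ 0.4619 -0.065   0.135 ] [73. 72. 73.]
top 237 245 [ 78 107  84] [0.5269 0.1312 0.085 ]
top 237 246 [ 81 108  86] [0.5269 0.1283 0.085 ]
top 239 243 [138 160 146] [0.5208 0.1369 0.085 ]
top 242 243 [142 167 152] [0.5119 0.1365 0.085 ]
top 243 243 [135 161 145] [0.5089 0.1364 0.085 ]
top 244 243 [143 167 152] [0.5059 0.1363 0.085 ]
side 29 [314.9 202.6] [0.5059 0.1136 0.135 ] [ 60. 149. 103.]
side 15 [314. 211.] [0.5001 0.0498 0.135 ] [113. 119. 113.]
side 19 [315.1 216.6] [0.5015 0.0092 0.135 ] [180. 154.  20.]
side 28 [302.1 228.6] [ 0.4608 -0.0666  0.135 ] [107. 109. 106.]
side 20 [318.  232.5] [ 0.505  -0.0953  0.135 ] [180.  73.  67.]
side 25 [319.1 239.8] [ 0.5058 -0.139   0.135 ] [106. 100.  96.]
side 211 317 [66 94 72] [0.5135 0.1569 0.085 ]
side 211
[... 1289 characters left out ...]
188, 187), (184, 184, 186), (204, 206, 211), (206, 208, 214), (206, 209, 215), (206, 209, 215), (203, 206, 211), (169, 172, 177), (100, 103, 105)]
256 [(191, 189, 187), (184, 185, 187), (204, 207, 212), (207, 209, 215), (206, 209, 215), (206, 209, 214), (204, 207, 212), (170, 172, 177), (100, 102, 105)]
[ 8.45003582e+00  7.89688907e+00  1.09457577e+02 -2.54444375e-14
  6.26455334e+01 -8.35499642e+01]
[-1.81742461e+01  1.49820579e+01  1.12964682e+02 -2.54444375e-14
  5.20532600e+01 -1.10174246e+02]
[-1.34470907e+01  9.54053944e+00  1.19839802e+02 -2.54444375e-14
  5.06196590e+01 -1.05447091e+02]
[-3.10461456e+01  6.49775358e+00  1.23417849e+02 -2.54444375e-14
  5.00843978e+01  1.47953854e+02]
```

View pics/z.png

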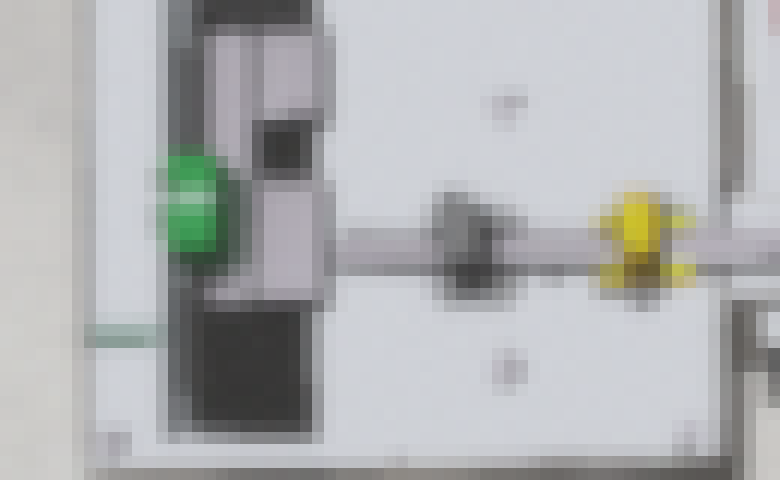

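```bash
python3 - <<'E'
from h import *
ex=np.array([np.cos(np.radians(2)),np.sin(np.radians(2)),0]); ey=np.array([-ex[1],ex[0],0])
print(ctrl.solve_ik([.505,.12,.2],R(182)),ctrl.solve_ik([.39,-.187,.11],R(271)))
g=np.array([.5066,.1195,0])
a=g-.003*ex+.002*ey
ctrl.move_to((a+[0,0,.20]).tolist(),R(182)); st()
ctrl.servo_line((a+[0,0,.120]).tolist(),velocity=.08); st()
ctrl.clamp(); st()
save('top','g1'); save('side','g1s')
E
python3 - <<'E'
import cv2
for n,b in(('g1',(180,300,210,370)),('g1s',(170,290,250,410))):
    a=cv2.imread(f'pics/{n}.png')[b[0]:b[1],b[2]:b[3]]; cv2.imwrite(f'pics/{n}c.png',cv2.resize(a,None,fx=4,fy=4,interpolation=cv2.INTER_CUBIC))
E
```

```text
[ 8.55961525e+00  7.92247059e+00  1.09428234e+02 -2.54444375e-14
  6.26492957e+01  9.65596153e+01] [-3.13893805e+01  6.00683191e+00  1.23976536e+02 -2.54444375e-14
  5.00166318e+01 -3.23893805e+01]
t 3.4333 tcp [0.5036 0.122  0.2001] gap 0.0858 F [0.6 0.8 0.1]
t 4.5833 tcp [0.5042 0.1215 0.1206] gap 0.085 F [-0.2 -0.1  1. ]
t 5.2417 tcp [0.5037 0.1225 0.1205] gap 0.0125 F [-1.1  5.3  3. ]
```

View pics/g1sc.png

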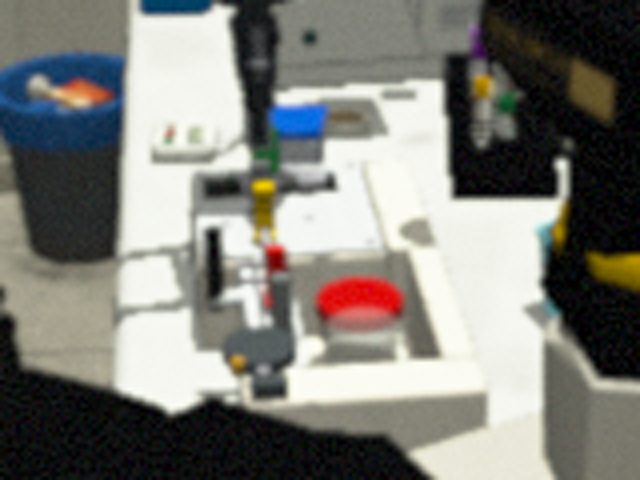

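The side picture shows the fingers closed on the green grip at crop (265,155). The gap reads 12.5 mm, about the grip's width. Next I pull it 26 mm towards the robot.

```bash
python3 - <<'E'
from h import *
ex=np.array([np.cos(np.radians(2)),np.sin(np.radians(2)),0]); ey=np.array([-ex[1],ex[0],0])
p=np.array([.5036,.1215,.120])
ctrl.servo_line((p-.026*ex).tolist(),velocity=.04); st()
ctrl.ungrasp(); st()
t=np.array(ctrl.read_state()['tool_pos']); t[2]=.2
ctrl.servo_line(t.tolist(),velocity=.12); 
ctrl.servo_line([.44,-.02,.2],velocity=.25); st()
p,d=save('top','g2'); tops('top',p.astype(int),d)
cv2.imwrite('pics/g2c.png',cv2.resize(p[225:265,230:295,::-1],None,fx=12,fy=12,interpolation=cv2.INTER_NEAREST))
p,d=save('side','g2s'); tops('side',p.astype(int),d)
E
```

```text
t 6.1417 tcp [0.4782 0.1217 0.1205] gap 0.012 F [0.3 5.4 1.3]
t 6.8417 tcp [0.4776 0.1205 0.12  ] gap 0.0856 F [-0.1 -0.6  0.2]
t 8.3917 tcp [ 0.4398 -0.0196  0.1995] gap 0.0853 F [ 0.1  0.2 -0.2]
top 21 [334.6 242.6] [ 0.5063 -0.1305  0.135 ] [122. 122. 123.]
top 40 [246.  250.5] [0.4806 0.1193 0.135 ] [ 79. 146.  95.]
side 29 [307.1 203.3] [0.4807 0.1108 0.135 ] [ 91. 157. 102.]
side 16 [313.8 211.2] [0.4995 0.0485 0.135 ] [104. 111. 104.]
side 19 [315.  216.6] [0.5013 0.0092 0.135 ] [180. 154.  19.]
side 29 [302.1 228.6] [ 0.4609 -0.0667  0.135 ] [102. 103. 101.]
side 21 [317.9 232.7] [ 0.5045 -0.0963  0.135 ] [177.  75.  70.]
side 23 [319.4 239.6] [ 0.5066 -0.1379  0.135 ] [108. 103.  99.]
```

View pics/g2c.png

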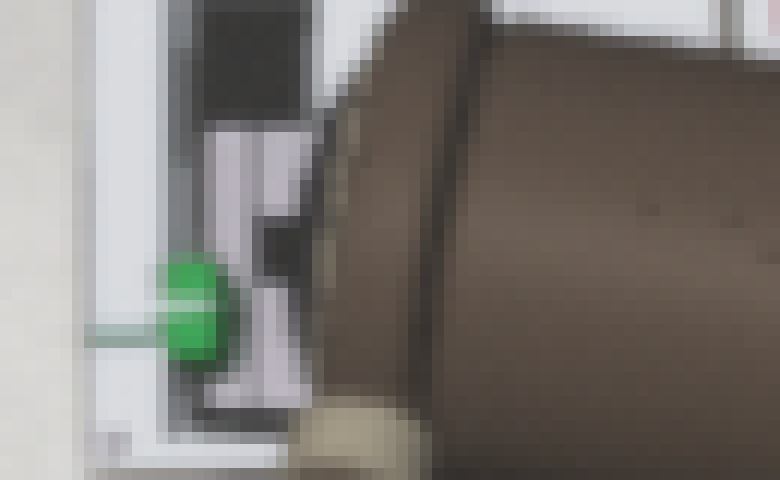

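The white line now meets the green mark: line at crop (190,305), mark at (120,335), and allowing for the height difference both give x≈0.482. The notch at crop y≈251 sits level with the tail's earlier row. Next is the yellow catch.

```bash
cat > sq.py <<'E'
import sys
from h import *
def squeeze(post,sgn,dz=.108):
    ex=np.array([np.cos(np.radians(2)),np.sin(np.radians(2)),0]); ey=np.array([-ex[1],ex[0],0])
    a=np.array([*post,0])+sgn*.014*ey
    ctrl.servo_line((a+[0,0,.2]).tolist(),frame=R(182),velocity=.2); st()
    ctrl.servo_line((a+[0,0,dz]).tolist(),velocity=.08); st()
    ctrl.clamp(); st(); ctrl.hold(.4); st()
E
python3 - <<'E'
from sq import *
squeeze((.4994,.0569),-1)
p,d=save('top','y1'); p,d=save('side','y1s'); tops('side',p.astype(int),d,.12)
cv2.imwrite('pics/y1c.png',cv2.resize(p[170:290,250:410,::-1],None,fx=4,fy=4,interpolation=cv2.INTER_CUBIC))
E
```

```text
t 9.075 tcp [0.4991 0.0434 0.1995] gap 0.0855 F [-0.9 -1.   1.2]
t 10.375 tcp [0.5005 0.0429 0.1086] gap 0.0849 F [ 0.6 -0.5 -0. ]
t 10.8833 tcp [0.5004 0.0463 0.1099] gap 0.0357 F [-4.  12.8 10. ]
t 11.2833 tcp [0.5004 0.0463 0.1099] gap 0.0356 F [-3.4 11.2 10.2]
side 32 [306.3 204.4] [0.4779 0.102  0.135 ] [ 71. 125.  80.]
side 60 [313.9 215.5] [0.4983 0.0174 0.135 ] [50. 53. 52.]
side 36 [302.3 229.4] [ 0.4612 -0.0718  0.135 ] [56. 56. 55.]
side 30 [318.  233.5] [ 0.5046 -0.1014  0.135 ] [157.  58.  53.]
side 36 [319.4 240.7] [ 0.5064 -0.144   0.135 ] [99. 94. 90.]
```

View pics/y1c.png

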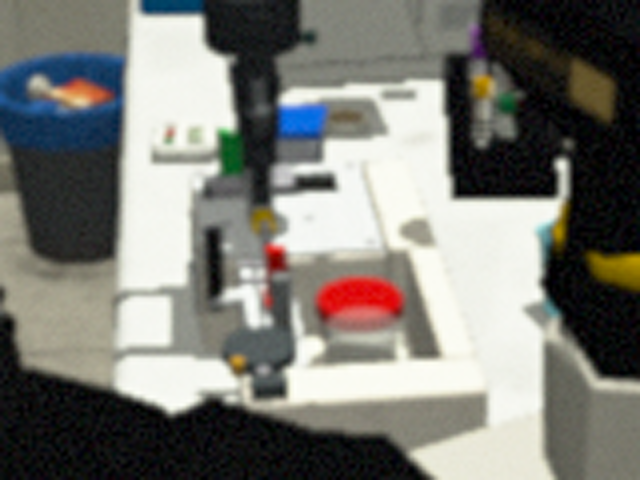

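The yellow catch closed to a gap of 35.7 mm. The pads read about 2 mm low, as they did on the grip, so it is home. I release, check, then squeeze red.

```bash
python3 - <<'E'
from sq import *
ctrl.ungrasp(); st()
t=np.array(ctrl.read_state()['tool_pos']); t[2]=.2
ctrl.servo_line(t.tolist(),velocity=.15)
ctrl.servo_line([.5,-.115,.2],velocity=.25)
p,d=save('side','y2s'); tops('side',p.astype(int),d)
p,d=save('top','y2'); tops('top',p.astype(int),d)
squeeze((.5063,-.1295),1)
p,d=save('side','r1s')
cv2.imwrite('pics/r1c.png',cv2.resize(p[170:290,250:410,::-1],None,fx=4,fy=4,interpolation=cv2.INTER_CUBIC))
E
```

```text
t 11.925 tcp [0.4998 0.0427 0.1078] gap 0.0858 F [-1.1  0.8  0. ]
side 26 [306.8 203.3] [0.4798 0.1107 0.135 ] [ 90. 155. 101.]
side 28 [302.1 228.5] [ 0.4609 -0.0659  0.135 ] [106. 108. 105.]
side 21 [318.  232.6] [ 0.5049 -0.0961  0.135 ] [136.  72.  68.]
side 24 [319.3 239.7] [ 0.5063 -0.1382  0.135 ] [86. 76. 72.]
top 21 [278.3 243.7] [0.5012 0.0287 0.135 ] [185. 171.  70.]
top 16 [268.1 244. ] [0.4999 0.0575 0.135 ] [120. 121. 122.]
top 40 [246.  250.5] [0.4806 0.1193 0.135 ] [ 82. 149.  99.]
top 20 [311.3 258.1] [ 0.4613 -0.0651  0.135 ] [56. 55. 56.]
t 13.825 tcp [ 0.5064 -0.1147  0.2002] gap 0.0852 F [-0.8  0.  -0.2]
t 15.125 tcp [ 0.5064 -0.1157  0.1086] gap 0.0852 F [ 0.1  0.7 -0.7]
t 15.6417 tcp [ 0.5062 -0.1161  0.1091] gap 0.0352 F [-1.6 -1.2  6.1]
t 16.0417 tcp [ 0.5062 -0.1161  0.1091] gap 0.0352 F [-2.3 -0.9  5.5]
```

View pics/r1c.png

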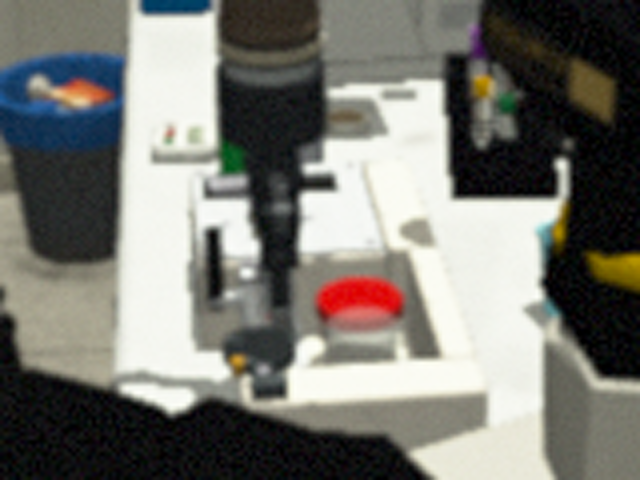

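```bash
python3 - <<'E'
from sq import *
ctrl.ungrasp(); st()
t=np.array(ctrl.read_state()['tool_pos']); t[2]=.2
ctrl.servo_line(t.tolist(),velocity=.15)
ctrl.servo_line([.4615,-.0645,.2],velocity=.2)
p,d=save('top','q'); tops('top',p.astype(int),d)
p,d=save('side','qs'); tops('side',p.astype(int),d)
cv2.imwrite('pics/qc.png',cv2.resize(p[170:290,250:410,::-1],None,fx=4,fy=4,interpolation=cv2.INTER_CUBIC))
ctrl.servo_line([.4615,-.0645,.109],velocity=.08); st()
ctrl.clamp(); st(); ctrl.hold(.2); st()
p,d=save('side','q2s')
cv2.imwrite('pics/q2c.png',cv2.resize(p[170:290,250:410,::-1],None,fx=4,fy=4,interpolation=cv2.INTER_CUBIC))
E
```

```text
t 16.6417 tcp [ 0.5058 -0.1156  0.1079] gap 0.0851 F [ 0.3  0.4 -0.1]
top 7 [277.3 243.1] [0.5027 0.0317 0.135 ] [178. 168.  70.]
top 18 [268.3 244.1] [0.4996 0.0569 0.135 ] [116. 117. 118.]
top 40 [246.  250.5] [0.4806 0.1193 0.135 ] [ 80. 147.  97.]
side 20 [308.2 203.1] [0.4841 0.1119 0.135 ] [ 87. 153.  99.]
side 35 [314.4 213.1] [0.5007 0.0343 0.135 ] [145. 133.  61.]
side 29 [302.1 228.6] [ 0.4608 -0.0667  0.135 ] [105. 107. 103.]
side 22 [318.5 234.6] [ 0.5057 -0.1084  0.135 ] [176.  74.  69.]
side 23 [319.4 239.6] [ 0.5066 -0.1377  0.135 ] [110. 105. 101.]
t 19.2917 tcp [ 0.4621 -0.0646  0.1096] gap 0.0854 F [-0.1 -1.2  0.2]
t 19.9583 tcp [ 0.4615 -0.0637  0.1092] gap 0.0122 F [-1.   4.7  3.9]
t 20.1583 tcp [ 0.4615 -0.0637  0.1092] gap 0.0124 F [-0.9  5.1  4.8]
```

View pics/qc.png

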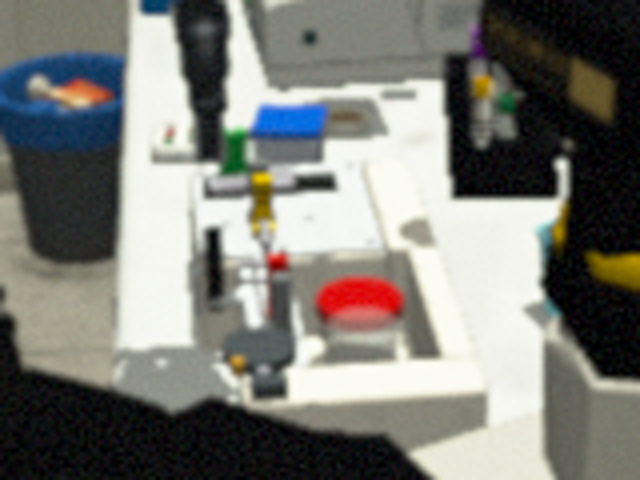

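View pics/q2c.png

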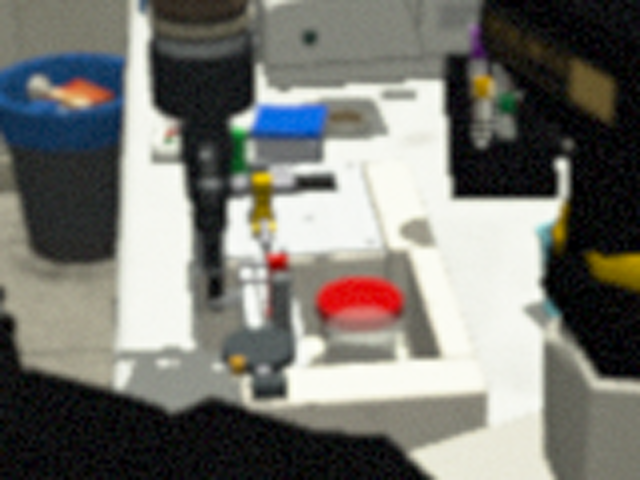

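Both tabs are drawn: yellow at crop (262,190), red at (278,262). The black post is pinched at crop (215,280), gap 12.4 mm. I swing the first 30°.

```bash
cat > sw.py <<'E'
from h import *
P0=np.array([.4615,-.0637]); 
H=np.array([.4903,-.1585])  # offset fitted
r=P0-H; r=r/np.linalg.norm(r)*.098; H=P0-r
def swing(degs,v=.06):
    for a in degs:
        t=np.radians(a); c,s=np.cos(t),np.sin(t)
        p=H+np.array([c*r[0]-s*r[1],s*r[0]+c*r[1]])
        ctrl.servo_line([*p,.109],frame=R(182+a),velocity=v)
        print(a,np.round(p,4),end=' '); st()
E
python3 - <<'E'
from sw import *
print(H)
swing([4,8,12,16,20,25,30],.04)
p,d=save('top','w1'); tops('top',p.astype(int),d)
p,d=save('side','w1s')
cv2.imwrite('pics/w1c.png',cv2.resize(p[170:290,250:410,::-1],None,fx=4,fy=4,interpolation=cv2.INTER_CUBIC))
E
```

```text
[ 0.4899866 -0.1574684]
4 [ 0.455  -0.0659] t 20.525 tcp [ 0.4553 -0.0659  0.1092] gap 0.0123 F [-1.1  2.9  4. ]
8 [ 0.4487 -0.0686] t 20.85 tcp [ 0.449  -0.0687  0.1092] gap 0.0127 F [-0.8  3.1  4.1]
12 [ 0.4426 -0.0717] t 21.175 tcp [ 0.4429 -0.0718  0.1092] gap 0.0125 F [-0.8  1.8  4.9]
16 [ 0.4368 -0.0752] t 21.5 tcp [ 0.437  -0.0754  0.1092] gap 0.0123 F [-0.1  2.1  4.7]
20 [ 0.4311 -0.0791] t 21.825 tcp [ 0.4315 -0.0794  0.1092] gap 0.0121 F [-0.8  2.2  4.2]
25 [ 0.4245 -0.0845] t 22.1917 tcp [ 0.425  -0.0849  0.1092] gap 0.0119 F [-0.9  0.3  4.5]
30 [ 0.4184 -0.0905] t 22.5583 tcp [ 0.4189 -0.0907  0.1092] gap 0.0121 F [1.6 0.7 4. ]
top 22 [278.4 243.7] [0.501  0.0285 0.135 ] [179. 166.  72.]
top 20 [324.6 242.6] [ 0.5058 -0.1024  0.135 ] [178.  67.  65.]
top 21 [334.6 242.6] [ 0.5063 -0.1305  0.135 ] [121. 121. 123.]
top 17 [268.2 244.1] [0.4997 0.0572 0.135 ] [118. 118. 120.]
top 39 [246.  250.5] [0.4807 0.1194 0.135 ] [ 81. 146.  97.]
```

View pics/w1c.png

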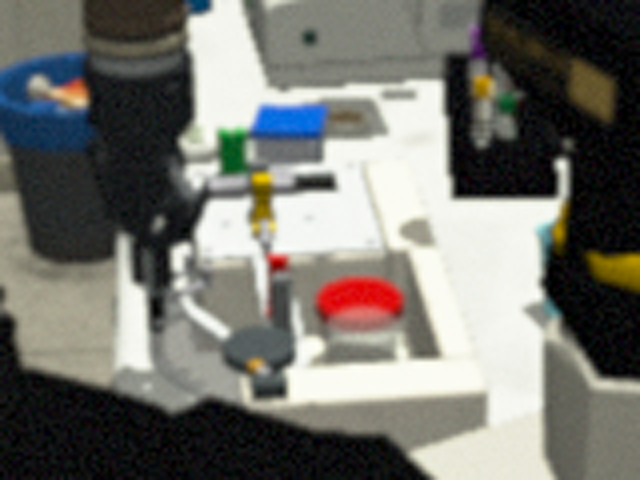

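The gate follows the arm: its arm leads from the cam at crop (258,350) to the fingers at (155,300), with small forces. I continue to 90°.

```bash
python3 - <<'E'
from sw import *
swing([35,40,45,50,55,60,65,70,75,80,85,90],.04)
ctrl.hold(.5); st()
p,d=save('top','w2'); tops('top',p.astype(int),d)
cv2.imwrite('pics/w2t.png',cv2.resize(p[180:300,210:370,::-1],None,fx=4,fy=4,interpolation=cv2.INTER_CUBIC))
p,d=save('side','w2s')
cv2.imwrite('pics/w2c.png',cv2.resize(p[170:290,250:410,::-1],None,fx=4,fy=4,interpolation=cv2.INTER_CUBIC))
E
```

```text
35 [ 0.4129 -0.097 ] t 23.025 tcp [ 0.4135 -0.097   0.1091] gap 0.0122 F [2.4 1.2 2.5]
40 [ 0.4079 -0.1039] t 23.3917 tcp [ 0.4083 -0.1042  0.1091] gap 0.0119 F [2.2 0.7 2.9]
45 [ 0.4035 -0.1113] t 23.7583 tcp [ 0.404  -0.1121  0.1092] gap 0.0124 F [ 2.5 -4.5  2.8]
50 [ 0.3998 -0.119 ] t 24.125 tcp [ 0.4004 -0.1196  0.1092] gap 0.0123 F [ 2.5 -4.5  1.6]
55 [ 0.3968 -0.127 ] t 24.4917 tcp [ 0.3977 -0.1269  0.1092] gap 0.0123 F [ 4.  -2.1  1.9]
60 [ 0.3945 -0.1353] t 24.8583 tcp [ 0.3954 -0.135   0.1092] gap 0.0124 F [ 4.9 -1.1  2.4]
65 [ 0.393  -0.1437] t 25.225 tcp [ 0.3938 -0.1433  0.1092] gap 0.0123 F [ 4.9 -1.5  1.7]
70 [ 0.3921 -0.1522] t 25.5917 tcp [ 0.3929 -0.1517  0.1092] gap 0.012 F [ 4.5 -0.1  1.9]
75 [ 0.392  -0.1607] t 25.9583 tcp [ 0.3928 -0.1602  0.1092] gap 0.0124 F [5.3 0.2 2.3]
80 [ 0.3927 -0.1692] t 26.325 tcp [ 0.3934 -0.1686  0.1092] gap 0.0122 F [ 5.  -1.   3.6]
85 [ 0.3941 -0.1777] t 26.6917 tcp [ 0.3946 -0.177   0.1092] gap 0.0123 F [5.3 1.2 3.6]
90 [ 0.3962 -0.186 ] t 27.0583 tcp [ 0.3966 -0.1853  0.1092] gap 0.0123 F [5.5 0.7 3.8]
t 27.5583 tcp [ 0.3967 -0.1852  0.1092] gap 0.0127 F [4.9 0.4 3.7]
top 17 [278.1 243.6] [0.5014 0.0295 0.135 ] [188. 173.  67.]
top 21 [324.6 242.7] [ 0.5058 -0.1021  0.135 ] [179.  69.  68.]
top 21 [334.6 242.6] [ 0.5063 -0.1305  0.135 ] [122. 122. 124.]
top 17 [268.2 244. ] [0.4999 0.0572 0.135 ] [120. 120. 122.]
top 40 [246.  250.5] [0.4806 0.1193 0.135 ] [ 82. 147.  98.]
```

View pics/w2c.png

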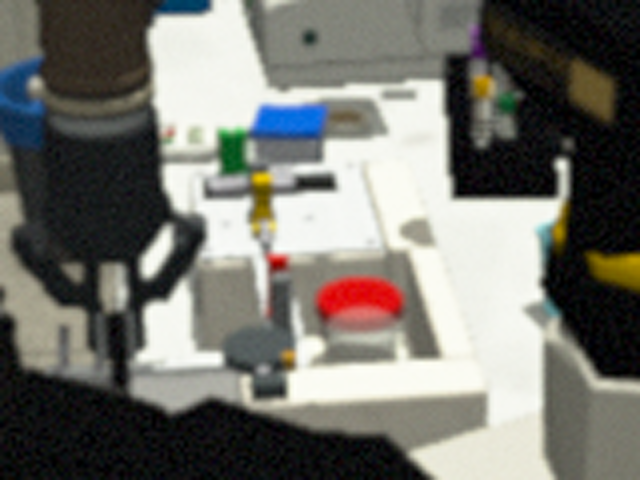

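View pics/w2t.png

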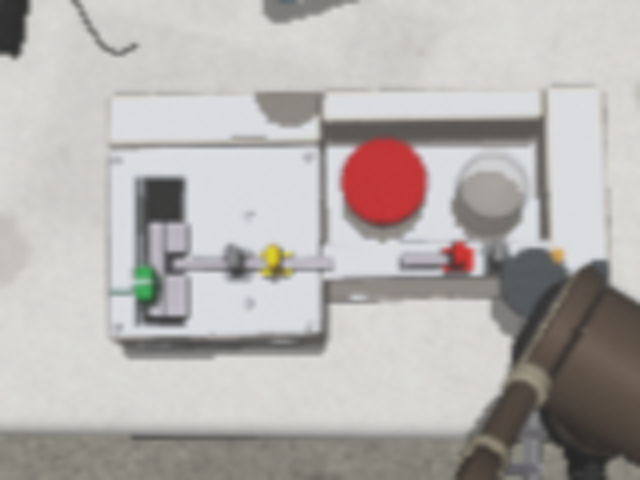

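The front is open. The orange cam pin has turned about a quarter turn to crop (557,255), and the fingers still hold the post at a gap of 12.7 mm. Both jars stand where they were. Handing in.

```bash
python3 - <<'E'
from h import *
st(); workorder.finish_job(); st()
E
```

```text
t 27.6583 tcp [ 0.3966 -0.1852  0.1092] gap 0.0122 F [ 5.2 -0.2  3.2]
the job is handed in; nothing more can be done
the job is handed in; nothing more can be done
```

I did every step in order and handed the job in at 27.7 s, with the gripper still holding the gate at about 90° (1.57 rad). There was no verdict, so these are my own last checks:

- **Lock grip:** I slid it about 25.6 mm. Its white line matches the green mark to about 1 mm, and the slide's notch faces the yellow catch's tail.
- **Catches:** the top camera shows the yellow tab moved about 14 to 15 mm and the red about 14 mm, and both stayed drawn. One side-camera reading gave only 12.3 mm for red, which is still above the required 11 mm.
- **Gate:** I worked out the 90° from the arm's path rather than measuring it. The turned cam pin in the pictures agrees. The fingers held the post steadily (12.2 mm gap), and wrist forces stayed within about 15 N in every reading.
- **Surroundings:** the jars look unmoved in the last pictures. The mouse and red cap lie outside those crops, but nothing came near them.

The only disagreement was small: the arm shifted 3.5 mm sideways while squeezing the yellow catch, which is a little more than the stated 2 mm camera calibration error. It did not affect the result.

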